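# Set and lock the air regulator on a repair bench

## Robot

A 6-joint arm with a two-finger parallel gripper is mounted at the origin on the work surface. World frame = base frame: x ahead of the robot, y to its left, z up, the work surface at z = 0. Lengths are in mm, angles in rad, forces in N, time in s.
With the tool pointing down it reaches from about 350 to 975 mm from the base axis. Payload 7.1 kg.
Tool frame: the origin (TCP) lies midway between the tips of the shut fingers; the grasp point (between the pads) lies 19 mm behind it (ctrl.hold_point_z is the distance from the TCP to the grasp point, in mm); z points along the fingers, y is the direction in which the jaws open and shut (so a half turn about z gives the same grasp; the last joint's range is limited). The gripper opens to 88 mm and grips with 3 to 60 N. Pads are 20 mm wide; open, the fingers measure 115 mm over their backs; the gripper's body (75 mm by 178 mm) begins 61 mm behind the grasp point.
Start: joints at [1.263, 0.423, 1.63, -0, 1.089, -0.019], TCP at [177.97, 599.109, 222.675] pointing down, gripper open.
Joint ranges: [-3, 3], [-0.9, 2.11], [0.09, 2.58], [-1.31, 4.45], [0.11, 2.69], [-2.54, 2.54]. Speed limits (rad/s): [2.39, 2.39, 3.01, 3.14, 3.14, 3.14].

## Interface

Orientations are given as a rotation vector (axis times angle).
In Python, from workcell import ctrl, eyes gives the robot as it stands.
- The arm moves only by the tool move_arm, never from a script. Its argument "deltas" is a list of rows, each a list of 6 numbers: the shift along the tool's x, y, z in mm, then the turn, a rotation vector about the tool's x, y, z in rad. A call has 1 to 5 rows; each row shifts and turns the pose as measured when the row begins, along the tool's axes as they then stand; what a row does not reach is not made up. A row lasts 1/12 s, in which the tool goes at most 41.7 mm and 7.16 degrees, less where a joint would pass 70% of its speed; a pose out of reach is approached as far as the arm can. A call is refused whole if a number of a shift passes 41.7 or a number of a turn 0.125, either way. A call with a gripper value outside its range is refused whole. "hand" is the closure, from -1 (fully open) to 1 (shut), set as the call begins (left out, the last holds). The fingers move at their own pace and stop on an object; the grip force is fixed at half the most. Time passes only in rows, so rows that do not move let the fingers close. It gives the time, the measured TCP pose, the force and the opening at its end, in the units of the state.
- ctrl.get_obs(): the state, without advancing time (a new reading comes with each control period).
- eyes.get_image(name): name is "scene" or "side" or "wrist"; returns a dict with "frame" (420x560x3 uint8, red, green, blue), "range_z" (420x560 float32, mm along the optical axis (not along the pixel's ray), 0 where there is no reading), "fx", "fy", "cx", "cy" (pixels), "cam_to_world" (4x4, takes a point from camera to world coordinates). Camera axes: x right, y down, z forward; pixel columns grow to the right and rows downward; lengths in mm; the calibration is good to about 2 mm. A picture is of the moment at which its call begins.
- ctrl.close_job(): hands the job in, once; it reports no verdict.
The state is a dict: "t": time; "qpos": joint angles; "qvel": joint speeds; "joint_torque": joint torques, N m; "ee_pos": TCP position; "orientation": TCP orientation; "ft_force": force on the tool from outside, world axes, zero at the start; "moment": the same for the moment, N m; "width": finger opening in mm.
Only numpy, scipy, OpenCV 4.12 (cv2) and the standard library are available. Lean on these libraries where they do the work, as an engineer would, in place of code of your own. Each camera call takes 0.05 s, during which the arm holds its last target.

## Task

On the air unit of the repair bench, turn the regulator knob to the raised mark on its scale ring, then pull it straight out (up) as far as it goes, so that it locks there, and let go. The catch lets the knob out only at one spot somewhere within the width of the mark, so feel for it: never force the knob, neither when it catches nor at its end stop (25 N is too much), and do not shift the other things.

Things in the scene. Friction and masses are not known exactly. Their poses are not given: they have to be found in the camera images.
- knob_grip (a point): Grip point of the black bar-grip regulator knob: on its vertical turning axis, 12 mm below the bar's top, 36 mm above the panel with the knob pushed in. Bar: upright, 42 mm long, 14 mm thick, 35 mm high, on a disc 40 mm wide and 7 mm thick. x points along the bar to the pointer end, y across the bar (pinch along it), z up. The frame turns and rises with the knob.
- pointer (a point): Tip of the small pointer nose that sticks out from the knob's disc at one end of the bar (6 mm wide, 28 mm from the turning axis, 11.5 mm above the panel when pushed in); a short line on top of the bar marks the same end. It turns and rises with the knob.
- mark (a point): Centre of the top of the set mark: the one raised block (11 mm long radially, 14 mm wide, its top 8 mm above the panel) on the flat aluminium scale ring round the knob, 37.5 mm from the knob's axis. x points radially outward from the axis, z up.
- ring: Fixed scale ring round the knob, 90 mm wide, 3 mm thick; origin on the turning axis at panel height, x to the middle of the mark. Hidden inside: a plate with one radial slot for a key on the knob, at an unknown angle up to 0.15 rad either side of the mark's middle. Off the slot the knob rises 1.5 mm and jams; key and plate, slot sides or end stop must not press on each other with over 25 N.
- knob_turn (a joint): Turning angle of the knob in rad, growing clockwise seen from above; 0 where the pointer points along the box's own x axis. Stiff: about 0.06 N m to turn. Range -1.5 to 1.5. The mark always lies clockwise of the pointer at the start, by 0.4 to 1.5 rad.
- knob_pull (a joint): How far the knob is pulled out (up), m: 0 pushed in (start), about 0.011 at its stop. Sliding friction about 4 N holds it where it is left. The slot lets the key in over about +-0.025 rad; once in, the knob cannot turn.
- tin_mid (a point): Centre of a small open steel tin (46 mm wide, 22 mm high) standing loose on the box's panel, about 0.16 m from the knob: leave it.
- tray: Loose white open tray, 120 x 85 x 22 mm, lying right of the box. Origin under its centre. Leave it.
- meter: Loose hand-held meter lying flat left of the box, 160 x 82 x 34 mm. Origin under its centre. Leave it.
- driver: Loose screwdriver, 150 mm long, lying on the bench right of the box. Leave it.
- unit: Fixed grey instrument box, 200 x 250 x 85 mm high, its top panel level. Origin under its centre. The knob's axis is at x = -35 mm, y = 45 mm of it; a flat round gauge (54 mm wide, 5 mm high) stands at x = 55, y = 55 mm.

How it is judged (in metres and radians):
On the way, in this order (a step that is already met when the one before it is completed fails the run):
1. the pointer is turned to within the width of the mark, knob not yet out (x of pointer in the frame of ring above 0.02 m and y of pointer in the frame of ring between -0.007 and 0.007 m and value of joint knob_pull below 0.005 m), for 0.05 s.
2. the knob is pulled out into its lock at the mark (y of pointer in the frame of ring between -0.007 and 0.007 m and value of joint knob_pull above 0.009 m), for 0.2 s.
At the end, for the whole second after the job is handed in: The knob stands at least 9 mm out and at rest, its pointer tip within 7 mm sideways of the middle of the mark (nose and mark overlap), and is let go (all of step 2 and x of pointer in the frame of ring above 0.02 m and velocity of joint knob_pull between -0.005 and 0.005 m/s and velocity of joint knob_turn between -0.05 and 0.05 rad/s); the robot touches nothing.
It fails at once if the knob is forced against its catch or end stop, or the ring pressed, with more than 25 N (contact force between ring and anything else above 25 N).
It fails at once if the tin is shifted by more than 15 mm (distance of tin_mid from where it was at the start of the episode above 0.015 m).
It fails at once if the tray is shifted by more than 20 mm (distance of tray from where it was at the start of the episode above 0.02 m).
It fails at once if the meter is shifted by more than 20 mm (distance of meter from where it was at the start of the episode above 0.02 m).
It fails at once if the screwdriver is shifted by more than 20 mm (distance of driver from where it was at the start of the episode above 0.02 m).
It also fails if it takes over 69 s, if anything falls off the work surface, if the arm or the gripper's body presses on something with over 40 N, if the wrist force passes 120 N, or if a joint passes its speed limit or range.

## Working session

There is one attempt and no reset: what is moved stays moved. The work goes in short steps, Python scripts to look and compute and a tool call to move; the robot and the scene stay as the last step left them, time stands still between calls to the robot, and variables do not carry over. Pictures are saved under pics/ and viewed, and the job is handed in when it is done.

Besides the shell and the picture viewer there is one more tool, called after "Emit:" as name(argument=value, ...), one argument or row to a line, values as JSON. move_arm: Moves the arm, as the interface text tells. Its arguments: {"type":"object","properties":{"deltas":{"type":"array"},"hand":{"type":"number"}},"required":["deltas"]}

```bash
mkdir -p pics; ls; python3 - <<'E'
from workcell import ctrl, eyes
import cv2,numpy as np
print(ctrl.get_obs())
for n in ["scene","side","wrist"]:
    im=eyes.get_image(n); cv2.imwrite(f"pics/{n}0.png",im["frame"][:,:,::-1]); np.savez(f"{n}0.npz",**im)
    print(n,im["fx"],im["cx"],im["cy"],np.round(im["cam_to_world"],3).tolist())
E
```

```text
pics
{'t': 0.0, 'qpos': array([ 1.26296417e+00,  4.23833371e-01,  1.63068025e+00, -4.88011323e-06,
        1.08859538e+00, -1.89757751e-02]), 'qvel': array([-5.24741666e-04,  2.01753680e-03,  7.01350373e-04, -3.58388510e-04,
        3.87787609e-04, -1.25132181e-05]), 'joint_torque': array([ 3.45906366e-03, -5.44642246e+01, -2.73660707e+01,  6.45118416e-02,
        2.28686171e-02, -1.17916543e-04]), 'ee_pos': array([177.83005227, 598.59187295, 221.91019131]), 'orientation': array([-4.52120204e-01, -3.10864330e+00,  2.35106797e-03]), 'ft_force': array([-0.29036259, -0.69315098,  0.3918444 ]), 'moment': array([ 0.0125466 ,  0.03843095, -0.01273669]), 'width': 88.25296004904189}
scene 406.8966598896988 278.42273395604036 211.38180022415077 [[-0.369, 0.516, -0.774, 1359.604], [0.929, 0.19, -0.316, 349.579], [-0.016, -0.836, -0.549, 711.203], [0.0, 0.0, 0.0, 1.0]]
side 407.46901667826074 278.3846573178827 205.86741749369105 [[0.78, -0.4, 0.481, -25.615], [-0.625, -0.475, 0.619, -679.791], [-0.019, -0.784, -0.621, 794.701], [0.0, 0.0, 0.0, 1.0]]
wrist 371.77097582303867 279.68204417924653 211.38749765678548 [[0.286, 0.921, 0.265, 105.205], [0.958, -0.274, -0.081, 620.989], [-0.002, 0.277, -0.961, 384.164], [0.0, 0.0, 0.0, 1.0]]
```

View pics/scene0.png

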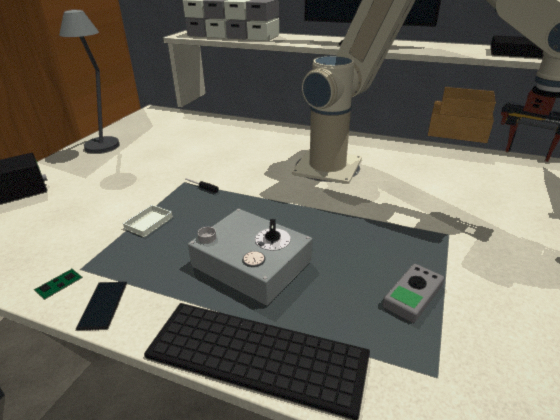

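View pics/side0.png

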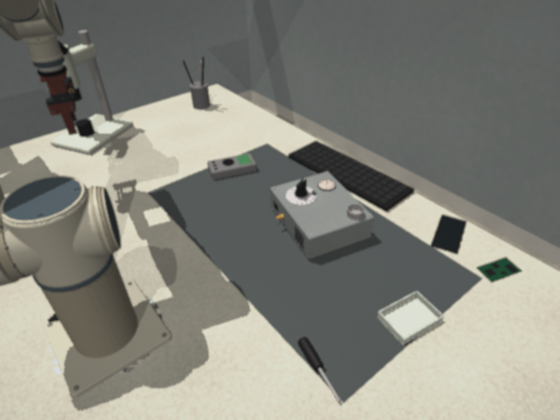

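View pics/wrist0.png

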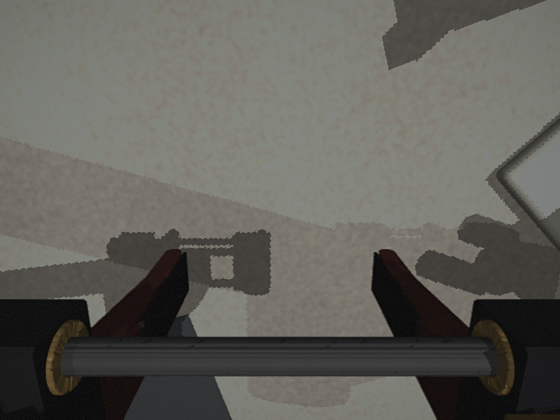

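```bash
cat > h.py <<'E'
import numpy as np,cv2
def xyz(im):
    z=im["range_z"].astype(float);v,u=np.mgrid[0:420,0:560]
    p=np.stack([(u-im["cx"])/im["fx"]*z,(v-im["cy"])/im["fy"]*z,z,np.ones_like(z)],-1)
    w=(p@np.array(im["cam_to_world"]).T)[...,:3]; w[z==0]=np.nan; return w
E
python3 - <<'E'
from h import *
for n,(u0,v0,u1,v1) in dict(scene=(180,200,320,300),side=(260,160,380,260)).items():
    im=dict(np.load(n+"0.npz")); w=xyz(im)
    c=im["frame"][v0:v1,u0:u1,::-1]; cv2.imwrite(f"pics/{n}0z.png",cv2.resize(c,None,fx=5.6,fy=5.6,interpolation=cv2.INTER_CUBIC))
    f=im["frame"].astype(int); z=w[...,2]
    W=w[v0:v1,u0:u1].reshape(-1,3);F=f[v0:v1,u0:u1].reshape(-1,3)
    pan=(abs(W[:,2]-85)<6); print(n,np.median(W[pan],0),pan.sum())
    k=W[(W[:,2]>105)]; print("knob",np.median(k,0),k.min(0) if len(k) else 0,k.max(0) if len(k) else 0,len(k))
    r=cv2.minAreaRect(W[pan][:,:2].astype(np.float32)); print("panel rect",r)
    b=pan&(F.min(1)>175); print("bright",b.sum(),W[b].min(0),W[b].max(0))
E
```

```text
scene [643.70124812 -23.45268791  85.35867566] 4445
knob [620.8271931   23.83830521 121.55888129] [ 582.1750216  -157.73680732  105.0225829 ] [681.78561829  35.33443936 136.54115026] 161
panel rect ((626.7969970703125, -29.290435791015625), (251.7142333984375, 201.8382568359375), 76.45852661132812)
bright 377 [552.80106071 -22.95740874  84.35776769] [709.85716464  66.30016927  90.9840308 ]
side [604.55861388 -53.63684821  86.75530618] 3408
knob [608.38398716  13.89786217 117.28046521] [ 579.67291443 -158.04465283  105.08438602] [679.97985221  36.05020223 138.59347915] 191
panel rect ((625.9208374023438, -30.1510009765625), (253.62782287597656, 203.100341796875), 75.86965942382812)
bright 198 [558.77842395 -79.88806507  85.32269781] [715.32398271  67.13121914  90.98851724]
```

```bash
ls pics
```

```text
scene0.png
scene0z.png
side0.png
side0z.png
wrist0.png
```

View pics/scene0z.png

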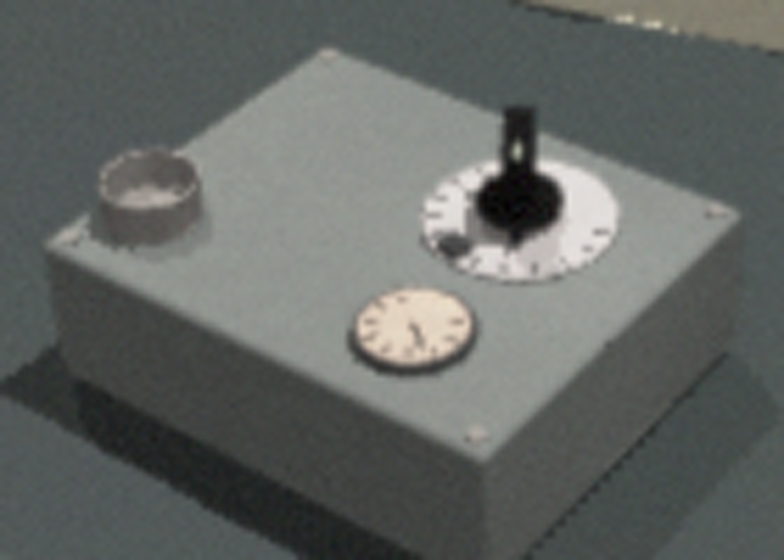

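View pics/side0z.png

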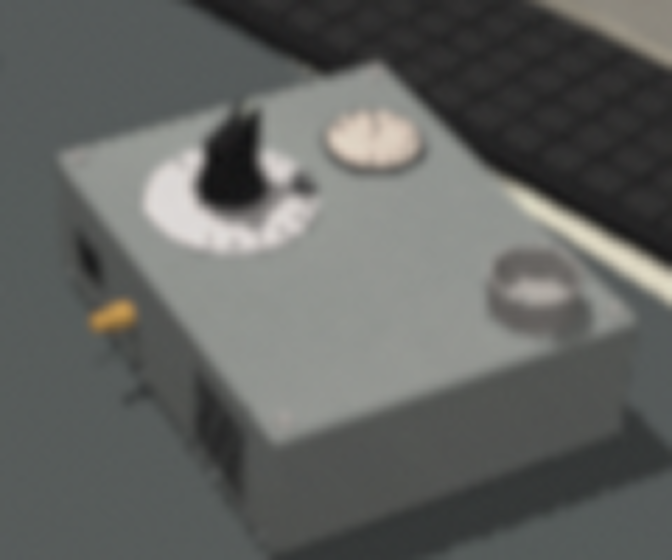

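```bash
cat >> h.py <<'E'
def ray(im,u,v,h):
    d=np.array([(u-im["cx"])/im["fx"],(v-im["cy"])/im["fy"],1.]);T=np.array(im["cam_to_world"])
    d=T[:3,:3]@d;o=T[:3,3];return o+d*(h-o[2])/d[2]
from scipy.spatial.transform import Rotation as Ro
def plan(obs,pos,R):
    """remaining delta in tool frame"""
    R0=Ro.from_rotvec(obs["orientation"])
    return R0.inv().apply(np.array(pos)-obs["ee_pos"]),(R0.inv()*R).as_rotvec()
E
python3 - <<'E'
from h import *
from workcell import ctrl
A=np.array([603.3,22.4])
for n,p,m in [("scene",(272,242.5),(261.25,243.4)),("side",(260+300/5.6,160+183/5.6),(260+303/5.6,160+183/5.6))]:
    im=dict(np.load(n+"0.npz"))
    for q,h in ((p,96.5),(m,93)):
        w=ray(im,*q,h)[:2]-A; print(n,w,np.hypot(*w),np.degrees(np.arctan2(w[1],w[0])))
o=ctrl.get_obs(); print(Ro.from_rotvec(o["orientation"]).as_matrix().round(3))
E
```

```text
scene [25.79262697 10.01333811] 27.668150388592395 21.217448349799824
scene [ 34.28905376 -15.33889134] 37.56355674688529 -24.10091388217682
side [ 27.20759843 -23.26231614] 35.7964909506095 -40.5302229207746
side [ 31.6749294  -20.85291352] 37.922884312441504 -33.3585599778434
[[-0.959  0.285 -0.   ]
 [ 0.285  0.959 -0.001]
 [ 0.    -0.001 -1.   ]]
```

Emit:
move_arm(
  deltas=[
    [-30,-23,0,0,0,0],
    [-32,-24,0,0,0,0],
    [-32,-24,0,0,0,0],
    [-32,-24,0,0,0,0],
    [-32,-24,0,0,0,0],
  ],
)

```text
t: 0.57
ee_pos: [294.7, 440.0, 220.2]
orientation: [-0.435, -3.11, -0.001]
ft_force: [0.9, -0.1, 1.0]
width: 87.9
```

Emit:
move_arm(
  deltas=[
    [-32,-24,0,0,0,0],
    [-32,-24,0,0,0,0],
    [-32,-24,0,0,0,0],
    [-32,-24,0,0,0,0],
    [-32,-24,0,0,0,0],
  ],
)

```text
t: 0.98
ee_pos: [418.6, 272.3, 219.6]
orientation: [-0.432, -3.11, 0.0]
ft_force: [1.1, -0.2, -0.3]
width: 87.8
```

Emit:
move_arm(
  deltas=[
    [-32,-24,0,0,0,0],
    [-32,-24,0,0,0,0],
    [-32,-24,0,0,0,0],
    [-32,-24,0,0,0,0],
    [-32,-24,0,0,0,0],
  ],
)

```text
t: 1.4
ee_pos: [542.7, 104.8, 219.4]
orientation: [-0.432, -3.11, -0.0]
ft_force: [0.2, 2.0, -0.3]
width: 88.2
```

Emit:
move_arm(
  deltas=[
    [-27,-21,0,0,0,0],
    [-27,-21,0,0,0,0],
    [-25,-20,0,0,0,0],
    [0,0,0,0,0,-0.12],
    [0,0,0,0,0,-0.12],
  ],
)

```text
t: 1.82
ee_pos: [608.1, 10.7, 218.0]
orientation: [-0.062, -3.14, 0.001]
ft_force: [-0.7, 0.1, -0.3]
width: 87.9
```

Emit:
move_arm(
  deltas=[
    [0,0,0,0,0,-0.12],
    [0,0,0,0,0,-0.12],
    [0,0,0,0,0,-0.12],
    [0,0,0,0,0,-0.05],
    [0,0,0,0,0,0],
  ],
)

```text
t: 2.23
ee_pos: [607.9, 8.0, 215.9]
orientation: [0.613, -3.077, 0.0]
ft_force: [-0.3, -0.3, 1.3]
width: 87.8
```

```bash
python3 - <<'E'
from workcell import ctrl, eyes
from h import *
im=eyes.get_image("wrist"); np.savez("wrist1.npz",**im); cv2.imwrite("pics/wrist1.png",im["frame"][:,:,::-1])
o=ctrl.get_obs();print(o["t"],o["ee_pos"],o["qpos"],Ro.from_rotvec(o["orientation"]).as_matrix().round(3).tolist(),o["ft_force"],o["moment"])
E
```

```text
2.2833 [607.88208124   8.06703135 215.9210346 ] [-5.79174799e-03  4.07806230e-01  1.67144708e+00 -1.15235876e-03
  1.06662688e+00 -1.96664824e+00] [[-0.925, -0.381, -0.004], [-0.381, 0.925, -0.001], [0.004, 0.001, -1.0]] [ 0.47910614 -0.03615758  0.68748348] [ 0.07663541  0.0088385  -0.02378386]
```

View pics/wrist1.png

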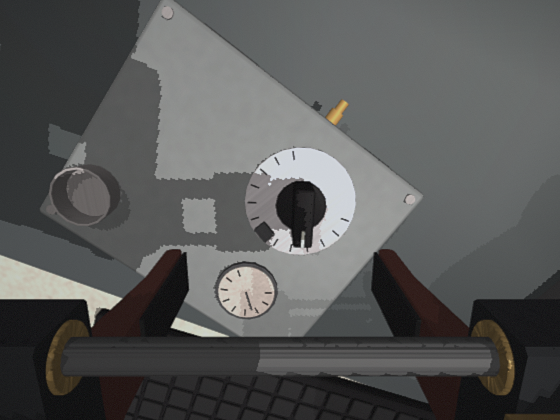

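```bash
python3 - <<'E'
from h import *
im=dict(np.load("wrist1.npz"))
c=im["frame"][130:270,220:380,::-1]; cv2.imwrite("pics/w1z.png",cv2.resize(c,None,fx=5,fy=4.2*5/4.2*0.85,interpolation=cv2.INTER_CUBIC))
w=xyz(im);f=im["frame"]
# ring: outline by depth and brightness/white
g=cv2.cvtColor(f,cv2.COLOR_RGB2GRAY)
z=w[...,2]; v,u=np.mgrid[0:420,0:560]
reg=(abs(u-301)<75)&(abs(v-201)<70)
for lo,hi in((84,86.5),(86.5,89.5),(89.5,95),(95,100),(125,140)):
    m=reg&(z>lo)&(z<hi);print(lo,m.sum(),np.median(w[m],0) if m.any() else 0)
m=reg&(z>110); p=w[m]; print("bar",len(p),p.min(0),p.max(0)); 
top=reg&(z>129); print(top.sum(), cv2.minAreaRect(w[top][:,:2].astype(np.float32)))
# ring edges via radial
A=np.array([603.3,22.4])
pts=[]
for a in np.arange(0,360,5):
    # sample radially in pixel
    r=np.arange(40,66,.25); uu=301+r*np.cos(np.radians(a)); vv=201+r*np.sin(np.radians(a))
    s=cv2.remap(cv2.GaussianBlur(g,(3,3),0).astype(np.float32),uu.astype(np.float32)[None],vv.astype(np.float32)[None],1)[0]
    d=s[8:]-s[:-8]; i=d.argmin()
    if d[i]<-25: pts.append(ray(im,uu[i+4],vv[i+4],88)[:2])
pts=np.array(pts); 
from scipy.optimize import least_squares
r=least_squares(lambda q:np.hypot(*(pts-q[:2]).T)-q[2],[603,22,45],loss="soft_l1"); print("ring",r.x,len(pts),np.abs(r.fun).mean())
mk=reg&(z>90.5)&(z<95); mm=w[mk][:,:2]-r.x[:2]; rr=np.hypot(*mm.T); s=(rr>30)&(rr<45)
print("mark",mm[s].mean(0),s.sum(),np.degrees(np.arctan2(*mm[s].mean(0)[::-1])))
E
```

```text
84 9581 [600.73527471  23.24908287  85.06459255]
86.5 6762 [593.72040588  19.45171959  88.02842093]
89.5 552 [635.70949268   4.90141362  90.91154727]
95 483 [600.90429659  15.34593249  99.45244404]
125 1228 [600.37819721  22.51870822 133.82381547]
bar 1416 [580.52012936  10.22489014 110.01519007] [623.25002737  48.73085916 222.10002227]
1247 ((598.1589965820312, 33.05076599121094), (41.86833953857422, 34.950408935546875), 20.309555053710938)
ring [601.67568616  23.55962105  44.28631976] 72 1.2677206429487047
mark [ 32.7323301 -18.3498197] 228 -29.275090551988324
```

View pics/w1z.png

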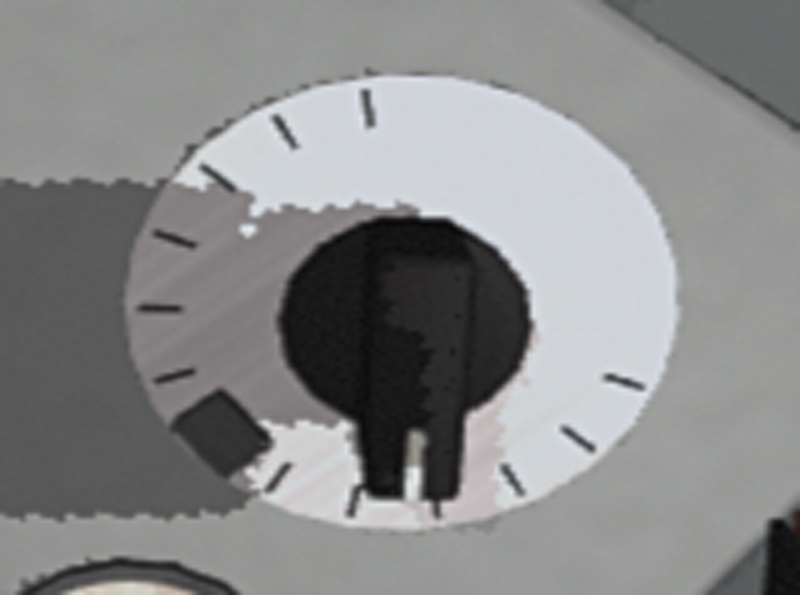

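```bash
python3 - <<'E'
from h import *
im=dict(np.load("wrist1.npz")); w=xyz(im); z=w[...,2]; v,u=np.mgrid[0:420,0:560]
reg=(abs(u-301)<70)&(abs(v-201)<65)
t=reg&(z>131)&(z<136); p=w[t][:,:2].astype(np.float32); print(np.median(z[t])); r=cv2.minAreaRect(p); print(r, p.mean(0)); e,V=np.linalg.eigh(np.cov(p.T)); print(np.degrees(np.arctan2(V[1,1],V[0,1])),np.sqrt(e*12))
rg=reg&(z>86.6)&(z<97); q=w[rg][:,:2].astype(np.float32); 
h=cv2.convexHull(q)[:,0]; print("ring hull",cv2.minEnclosingCircle(h))
from scipy.optimize import least_squares
print(least_squares(lambda x:np.hypot(*(h-x[:2]).T)-x[2],[603,22,45],loss="soft_l1").x)
# disc z~95..97?
hist=np.histogram(z[reg],bins=np.arange(83,137,1)); print([(int(b),int(a)) for a,b in zip(*hist) if a>20])
pn=reg&(z>84)&(z<86.2)
mk=reg&(z>91.5)&(z<94.5)
for A in ([601.7,23.6],[603.3,22.4],r[0]):
    m=w[mk][:,:2]-A; s=(abs(np.hypot(*m.T)-37.5)<9); rect=cv2.minAreaRect(m[s].astype(np.float32)); c=rect[0]; print(A,rect,np.hypot(*c),np.degrees(np.arctan2(c[1],c[0])))
E
```

```text
133.88247790635103
((601.7846069335938, 23.25820541381836), (41.869346618652344, 14.055415153503418), 20.288272857666016) [601.236     22.889606]
-159.9573215494365 [13.85198423 41.46810002]
ring hull ((606.906005859375, 20.632862091064453), 72.30321502685547)
[607.98956128  17.1603567   67.71728672]
[(83, 601), (84, 3480), (85, 3516), (86, 1063), (87, 2769), (88, 2991), (89, 595), (90, 45), (91, 24), (92, 107), (93, 83), (98, 91), (99, 370), (100, 375), (101, 70), (131, 21), (132, 140), (133, 492), (134, 423), (135, 89)]
[601.7, 23.6] ((32.88100051879883, -18.076868057250977), (14.160205841064453, 11.332563400268555), 63.609500885009766) 37.52243800549892 -28.800515238779383
[603.3, 22.4] ((31.281002044677734, -16.876869201660156), (14.160207748413086, 11.332563400268555), 63.609500885009766) 35.54335103741736 -28.34795191247526
(601.7846069335938, 23.25820541381836) ((32.79639434814453, -17.73507308959961), (14.160207748413086, 11.332563400268555), 63.609500885009766) 37.284531641586256 -28.40287767308439
```

```bash
cat > go.py <<'E'
import sys
from h import *
from workcell import ctrl
a=[float(x) for x in sys.argv[1:5]]
t=np.radians(a[3]); X=[np.cos(t),np.sin(t),0];Z=[0,0,-1];Y=np.cross(Z,X)
R=Ro.from_matrix(np.stack([X,Y,Z],1))
o=ctrl.get_obs(); d,r=plan(o,a[:3],R); print(o["t"],o["ee_pos"].round(2),"d",d.round(2),"r",r.round(4),"F",o["ft_force"].round(2),"M",o["moment"].round(3),o["width"].round(2))
E
python3 go.py 601.75 23.4 106 200.15
```

```text
Traceback (most recent call last):
  File "go.py", line 7, in <module>
    o=ctrl.get_obs(); d,r=plan(o,a[:3],R); print(o["t"],o["ee_pos"].round(2),"d",d.round(2),"r",r.round(4),"F",o["ft_force"].round(2),"M",o["moment"].round(3),o["width"].round(2))
                                                                                                                                                               ^^^^^^^^^^^^^^^^
AttributeError: 'float' object has no attribute 'round'
```

```bash
sed -i 's/o\["width"\].round(2)/round(o["width"],2)/' go.py; python3 go.py 601.75 23.4 106 200.15
```

```text
2.2833 [607.88   8.07 215.92] d [ -0.65  16.43 109.93] r [ 0.0006 -0.0044  0.0389] F [ 0.48 -0.04  0.69] M [ 0.077  0.009 -0.024] 88.0
```

Emit:
move_arm(
  deltas=[
    [-0.5,16.4,0,0,-0.004,0.039],
    [0,0,20,0,0,0],
    [0,0,25,0,0,0],
    [0,0,10,0,0,0],
    [0,0,0,0,0,0],
  ],
)

```text
t: 2.7
ee_pos: [603.0, 24.2, 160.5]
orientation: [-0.529, 3.094, 0.0]
ft_force: [-0.2, -0.2, -0.3]
width: 87.6
```

```bash
python3 go.py 601.75 23.4 106 200.15; python3 - <<'E'
from workcell import eyes
from h import *
im=eyes.get_image("wrist"); np.savez("wrist2.npz",**im); cv2.imwrite("pics/wrist2.png",im["frame"][:,:,::-1])
w=xyz(im);z=w[...,2];t=(z>131)&(z<136.5)&(np.hypot(w[...,0]-602,w[...,1]-23)<26)
print(t.sum(),cv2.minAreaRect(w[t][:,:2].astype(np.float32)),np.median(z[t]))
E
```

```text
2.7 [602.98  24.19 160.5 ] d [ 1.58 -0.32 54.5 ] r [-0.0004  0.0028 -0.0128] F [-0.24 -0.24 -0.31] M [0.053 0.03  0.05 ] 87.63
1819 ((601.7789306640625, 23.10468864440918), (41.52495574951172, 13.938698768615723), 19.923641204833984) 133.88034788974377
```

View pics/wrist2.png

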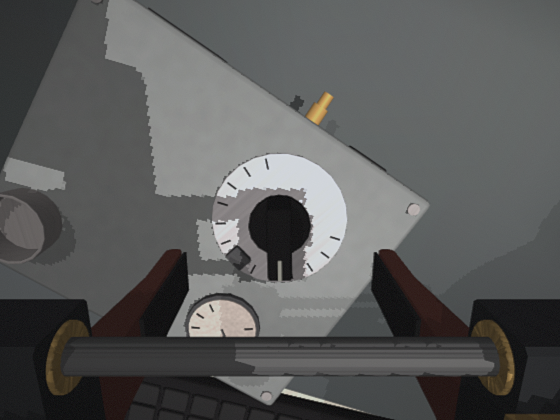

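Emit:
move_arm(
  deltas=[
    [1.5,-0.3,20,0,0.003,-0.013],
    [0,0,20,0,0,0],
    [0,0,8,0,0,0],
    [0,0,0,0,0,0],
  ],
)

```text
t: 3.08
ee_pos: [605.4, 23.1, 116.4]
orientation: [-0.545, 3.087, -0.002]
ft_force: [0.3, -0.5, -0.3]
width: 87.8
```

```bash
python3 go.py 601.75 23.4 106 200.15
```

```text
3.0833 [605.42  23.15 116.36] d [ 3.42  1.52 10.33] r [-0.0027  0.0062 -0.0021] F [ 0.33 -0.5  -0.32] M [ 0.035 -0.01   0.032] 87.77
```

Emit:
move_arm(
  deltas=[
    [3.4,1.5,5,-0.003,0.006,-0.002],
    [0,0,2,0,0,0],
    [0,0,0,0,0,0],
  ],
)

```text
t: 3.33
ee_pos: [603.1, 23.3, 111.5]
orientation: [-0.548, 3.091, 0.0]
ft_force: [-0.1, 1.2, 1.0]
width: 88.0
```

```bash
python3 go.py 601.75 23.4 106 200.15
```

```text
3.3333 [603.1   23.3  111.54] d [1.25 0.56 5.53] r [-0.0004  0.0025 -0.0008] F [-0.1   1.2   0.97] M [ 0.012 -0.023 -0.05 ] 87.99
```

Emit:
move_arm(
  deltas=[
    [1.5,0.7,5,0,0.003,-0.001],
    [0.3,0,0,0,0,0],
    [0,0,0,0,0,0],
  ],
)

```text
t: 3.58
ee_pos: [602.2, 23.3, 108.1]
orientation: [-0.549, 3.091, -0.001]
ft_force: [0.6, -0.7, 0.5]
width: 87.7
```

```bash
python3 go.py 601.75 23.4 106 200.15
```

```text
3.5833 [602.2   23.34 108.06] d [0.4  0.22 2.06] r [-0.0013  0.0021  0.    ] F [ 0.62 -0.7   0.53] M [ 0.081 -0.009  0.015] 87.75
```

Emit:
move_arm(
  deltas=[
    [0.5,0.2,2,0,0.002,0],
    [0.2,0,0,0,0,0],
    [0,0,0,0,0,0],
    [0,0,0,0,0,0],
    [0,0,0,0,0,0],
  ],
  hand=1,
)

```text
t: 4.0
ee_pos: [601.7, 23.3, 106.5]
orientation: [-0.549, 3.092, -0.002]
ft_force: [-0.4, 0.2, 0.5]
width: 58.3
```

```bash
python3 go.py 601.75 23.4 106 200.15
```

```text
4.0 [601.73  23.3  106.53] d [-0.05  0.08  0.53] r [-0.0017  0.0008 -0.    ] F [-0.39  0.17  0.49] M [0.042 0.008 0.058] 58.34
```

Emit:
move_arm(
  deltas=[
    [0,0,0,0,0,0],
    [0,0,0,0,0,0],
    [0,0,0,0,0,0],
    [0,0,0,0,0,0],
    [0,0,0,0,0,0],
  ],
)

```text
t: 4.42
ee_pos: [601.8, 23.3, 106.6]
orientation: [-0.549, 3.092, -0.002]
ft_force: [0.9, 0.1, 0.2]
width: 24.6
```

Emit:
move_arm(
  deltas=[
    [0,0,0,0,0,0],
    [0,0,0,0,0,0],
    [0,0,0,0,0,0],
    [0,0,0,0,0,0],
  ],
)

```text
t: 4.75
ee_pos: [601.8, 23.3, 106.6]
orientation: [-0.55, 3.092, -0.002]
ft_force: [-0.7, 0.1, 0.2]
width: 13.9
```

```bash
python3 go.py 601.75 23.4 106 200.15
```

```text
4.75 [601.85  23.31 106.61] d [0.06 0.12 0.61] r [-0.0018  0.0009  0.0002] F [-0.68  0.09  0.23] M [0.066 0.017 0.091] 13.87
```

Emit:
move_arm(
  deltas=[
    [0,0,0,0,0,0.08],
    [0,0,0,0,0,0.08],
    [0,0,0,0,0,0.08],
    [0,0,0,0,0,0.08],
  ],
)

```text
t: 5.08
ee_pos: [601.8, 23.3, 106.6]
orientation: [-0.033, 3.14, -0.002]
ft_force: [0.2, 0.1, -0.2]
width: 13.7
```

```bash
python3 go.py 601.75 23.4 106.6 151.4
```

```text
5.0833 [601.84  23.29 106.62] d [0.09 0.11 0.02] r [-0.0011  0.0018  0.5203] F [ 0.24  0.1  -0.17] M [0.037 0.039 0.049] 13.73
```

Emit:
move_arm(
  deltas=[
    [0,0,0,0,0,0.08],
    [0,0,0,0,0,0.08],
    [0,0,0,0,0,0.08],
    [0,0,0,0,0,0.08],
    [0,0,0,0,0,0.02],
  ],
)

```text
t: 5.5
ee_pos: [601.8, 23.3, 106.6]
orientation: [0.529, 3.095, -0.002]
ft_force: [0.2, -0.9, 0.2]
width: 13.6
```

```bash
python3 go.py 601.75 23.4 106.6 151.4; python3 - <<'E'
from workcell import eyes
from h import *
for n in ("scene","side"):
    im=eyes.get_image(n); np.savez(n+"3.npz",**im)
    u0,v0=(200,170) if n=="scene" else (250,140)
    c=im["frame"][v0:v0+100,u0:u0+130,::-1]; cv2.imwrite(f"pics/{n}3.png",cv2.resize(c,None,fx=5,fy=5,interpolation=cv2.INTER_CUBIC))
im=eyes.get_image("wrist");np.savez("wrist3.npz",**im); cv2.imwrite("pics/wrist3.png",im["frame"][:,:,::-1])
E
```

```text
5.5 [601.84  23.27 106.62] d [0.13 0.09 0.02] r [-0.001   0.002   0.1608] F [ 0.18 -0.9   0.16] M [0.06  0.014 0.038] 13.65
```

View pics/wrist3.png

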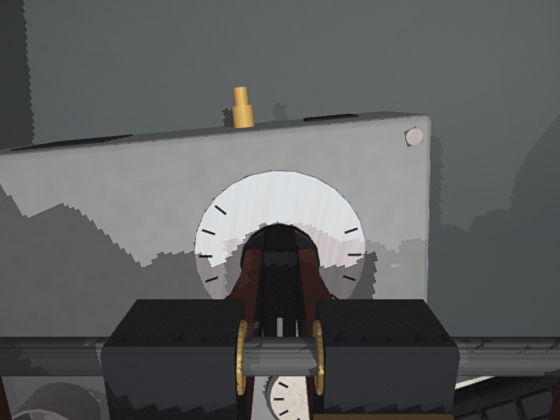

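View pics/scene3.png

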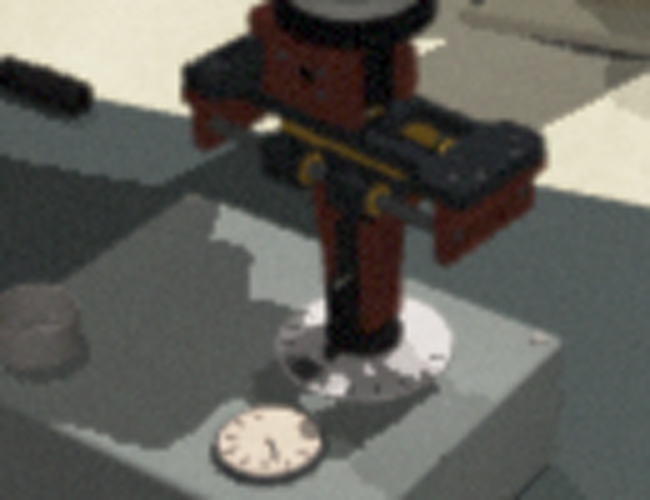

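Emit:
move_arm(
  deltas=[
    [0,0,-0.5,0,0,0],
    [0,0,-0.5,0,0,0],
  ],
)

```text
t: 5.82
ee_pos: [601.8, 23.2, 107.0]
orientation: [0.516, 3.097, -0.002]
ft_force: [1.6, 0.2, -4.3]
width: 13.7
```

Emit:
move_arm(
  deltas=[
    [0,0,-0.5,0,0,0],
    [0,0,-0.5,0,0,0],
  ],
)

```text
t: 5.98
ee_pos: [601.8, 23.3, 107.4]
orientation: [0.514, 3.098, -0.002]
ft_force: [1.7, 0.0, -3.9]
width: 13.8
```

Emit:
move_arm(
  deltas=[
    [0,0,-0.5,0,0,0],
    [0,0,-0.5,0,0,0],
  ],
)

```text
t: 6.15
ee_pos: [601.9, 23.3, 108.2]
orientation: [0.513, 3.098, -0.002]
ft_force: [1.8, 0.0, -6.6]
width: 13.4
```

Emit:
move_arm(
  deltas=[
    [0,0,-0.4,0,0,0],
  ],
)

```text
t: 6.23
ee_pos: [601.8, 23.3, 108.4]
orientation: [0.512, 3.098, -0.002]
ft_force: [3.5, 0.3, -9.6]
width: 13.6
```

Emit:
move_arm(
  deltas=[
    [0,0,-0.4,0,0,0],
  ],
)

```text
t: 6.32
ee_pos: [601.8, 23.2, 108.4]
orientation: [0.512, 3.098, -0.002]
ft_force: [4.0, -0.8, -10.3]
width: 13.8
```

```bash
python3 go.py 601.75 23.4 106.6 151.4
```

```text
6.3167 [601.79  23.24 108.42] d [0.09 0.14 1.82] r [-0.0009  0.0015  0.1713] F [  3.99  -0.76 -10.25] M [ 0.079 -0.667 -0.067] 13.81
```

Emit:
move_arm(
  deltas=[
    [0,0,-0.3,0,0,0.02],
    [0,0,-0.3,0,0,0.02],
  ],
)

```text
t: 6.48
ee_pos: [601.8, 23.3, 108.6]
orientation: [0.577, 3.087, -0.002]
ft_force: [2.5, 0.3, -7.6]
width: 14.2
```

```bash
python3 go.py 601.75 23.4 106.6 151.4
```

```text
6.4833 [601.81  23.26 108.57] d [0.11 0.11 1.97] r [-0.0009  0.0016  0.1295] F [ 2.48  0.35 -7.6 ] M [ 0.085 -0.52   0.089] 14.18
```

Emit:
move_arm(
  deltas=[
    [0,0,-0.3,0,0,0.015],
    [0,0,-0.3,0,0,0.015],
  ],
)

```text
t: 6.65
ee_pos: [601.8, 23.2, 109.4]
orientation: [0.629, 3.077, -0.002]
ft_force: [0.7, -0.5, -4.8]
width: 13.9
```

Emit:
move_arm(
  deltas=[
    [0,0,-0.3,0,0,0.015],
    [0,0,-0.3,0,0,0.015],
  ],
)

```text
t: 6.82
ee_pos: [601.8, 23.3, 110.5]
orientation: [0.68, 3.066, -0.002]
ft_force: [1.2, 0.1, -4.6]
width: 13.8
```

Emit:
move_arm(
  deltas=[
    [0,0,-0.3,0,0,0.015],
    [0,0,-0.3,0,0,0.015],
  ],
)

```text
t: 6.98
ee_pos: [601.8, 23.3, 111.2]
orientation: [0.73, 3.054, -0.002]
ft_force: [3.2, -0.8, -9.5]
width: 13.8
```

```bash
python3 go.py 601.75 23.4 106.6 151.4
```

```text
6.9833 [601.79  23.26 111.24] d [0.11 0.11 4.64] r [-0.001   0.0019  0.0298] F [ 3.19 -0.78 -9.48] M [ 0.172 -0.657  0.385] 13.77
```

Emit:
move_arm(
  deltas=[
    [0,0,0,0,0,-0.03],
  ],
)

```text
t: 7.07
ee_pos: [601.8, 23.2, 111.2]
orientation: [0.687, 3.064, -0.002]
ft_force: [2.1, -0.6, -4.8]
width: 13.7
```

```bash
python3 go.py 601.75 23.4 106.6 151.4
```

```text
7.0667 [601.79  23.24 111.24] d [0.11 0.13 4.64] r [-0.001   0.0019  0.0579] F [ 2.11 -0.59 -4.84] M [-0.039 -0.339 -0.089] 13.66
```

Emit:
move_arm(
  deltas=[
    [0,0,-0.6,0,0,0.003],
    [0,0,-0.6,0,0,0],
  ],
)

```text
t: 7.23
ee_pos: [601.8, 23.3, 112.5]
orientation: [0.694, 3.062, -0.002]
ft_force: [2.6, -0.5, -6.2]
width: 13.9
```

```bash
python3 go.py 601.75 23.4 106.6 151.4
```

```text
7.2333 [601.78  23.25 112.49] d [0.11 0.13 5.89] r [-0.001   0.0019  0.0536] F [ 2.61 -0.54 -6.23] M [ 0.103 -0.433  0.123] 13.9
```

Emit:
move_arm(
  deltas=[
    [0,0,-0.6,0,0,-0.008],
    [0,0,-0.6,0,0,0],
  ],
)

```text
t: 7.4
ee_pos: [601.8, 23.3, 113.9]
orientation: [0.683, 3.065, -0.002]
ft_force: [2.7, -0.3, -4.7]
width: 14.1
```

```bash
python3 go.py 601.75 23.4 106.6 151.4;  python3 - <<'E'
from workcell import eyes
from h import *
for n in ("scene","side"):
    im=eyes.get_image(n); np.savez(n+"4.npz",**im)
    u0,v0=(200,170) if n=="scene" else (250,140)
    c=im["frame"][v0:v0+100,u0:u0+130,::-1]; c0=np.load(n+"3.npz")["frame"][v0:v0+100,u0:u0+130,::-1]
    cv2.imwrite(f"pics/{n}4.png",cv2.resize(np.hstack([c0[:,40:110],c[:,40:110]]),None,fx=5.6,fy=5.6,interpolation=cv2.INTER_CUBIC))
E
```

```text
7.4 [601.79  23.28 113.93] d [0.1  0.1  7.33] r [-0.0009  0.0019  0.0603] F [ 2.66 -0.29 -4.67] M [ 0.006 -0.355 -0.044] 14.13
```

View pics/scene4.png

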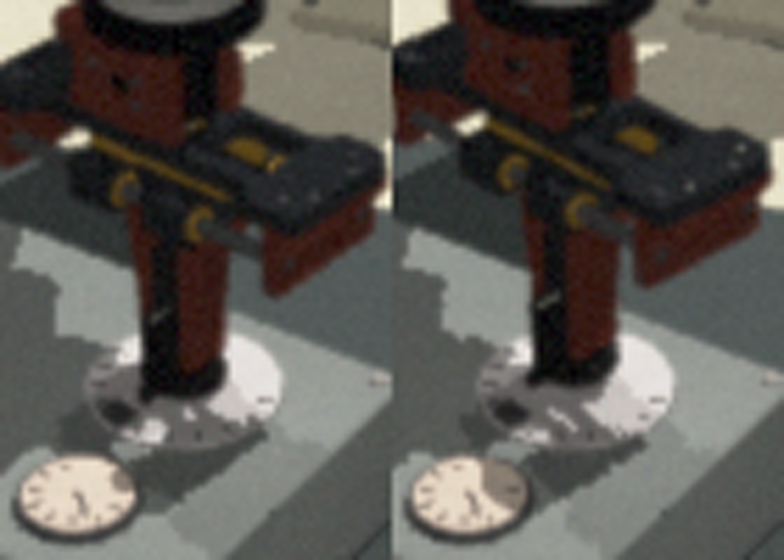

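Emit:
move_arm(
  deltas=[
    [0,0,-0.6,0,0,0.002],
    [0,0,-0.6,0,0,0],
  ],
)

```text
t: 7.67
ee_pos: [601.8, 23.3, 115.4]
orientation: [0.688, 3.064, -0.002]
ft_force: [1.8, 0.5, -5.5]
width: 13.9
```

```bash
python3 go.py 601.75 23.4 106.6 151.4
```

```text
7.6667 [601.78  23.26 115.37] d [0.1  0.12 8.77] r [-0.0009  0.002   0.0575] F [ 1.76  0.48 -5.55] M [ 0.021 -0.379  0.109] 13.92
```

Emit:
move_arm(
  deltas=[
    [0,0,-0.5,0,0,-0.004],
    [0,0,-0.4,0,0,0],
  ],
)

```text
t: 7.83
ee_pos: [601.8, 23.2, 116.4]
orientation: [0.682, 3.065, -0.002]
ft_force: [2.2, 0.2, -4.4]
width: 13.8
```

Emit:
move_arm(
  deltas=[
    [0,0,-0.4,0,0,0],
  ],
)

```text
t: 7.92
ee_pos: [601.8, 23.2, 116.9]
orientation: [0.682, 3.065, -0.002]
ft_force: [1.8, -0.3, -5.6]
width: 13.8
```

Emit:
move_arm(
  deltas=[
    [0,0,-0.4,0,0,0],
  ],
)

```text
t: 8.0
ee_pos: [601.8, 23.2, 117.3]
orientation: [0.682, 3.065, -0.002]
ft_force: [1.6, -0.3, -4.7]
width: 14.0
```

```bash
python3 go.py 601.75 23.4 106.6 151.4
```

```text
8.0 [601.81  23.25 117.31] d [ 0.14  0.12 10.71] r [-0.0008  0.002   0.0614] F [ 1.63 -0.33 -4.67] M [ 0.034 -0.362 -0.034] 13.99
```

Emit:
move_arm(
  deltas=[
    [0,0,-0.3,0,0,0],
  ],
)

```text
t: 8.08
ee_pos: [601.8, 23.3, 117.7]
orientation: [0.682, 3.065, -0.002]
ft_force: [2.6, -0.7, -7.4]
width: 13.8
```

Emit:
move_arm(
  deltas=[
    [0,0,-0.3,0,0,0],
  ],
)

```text
t: 8.17
ee_pos: [601.8, 23.2, 117.7]
orientation: [0.682, 3.065, -0.002]
ft_force: [3.7, 0.3, -9.9]
width: 13.8
```

Emit:
move_arm(
  deltas=[
    [0,0,-0.3,0,0,0],
  ],
)

```text
t: 8.25
ee_pos: [601.8, 23.2, 117.7]
orientation: [0.682, 3.065, -0.002]
ft_force: [3.6, 0.2, -8.3]
width: 14.1
```

Emit:
move_arm(
  deltas=[
    [0,0,0,0,0,0],
    [0,0,0,0,0,0],
    [0,0,0,0,0,0],
  ],
)

```text
t: 8.5
ee_pos: [601.8, 23.2, 117.7]
orientation: [0.682, 3.065, -0.002]
ft_force: [2.6, -0.8, -6.6]
width: 13.7
```

Emit:
move_arm(
  deltas=[
    [0,0,0,0,0,0],
    [0,0,0,0,0,0],
    [0,0,0,0,0,0],
    [0,0,0,0,0,0],
    [0,0,0,0,0,0],
  ],
  hand=-1,
)

```text
t: 8.92
ee_pos: [601.8, 23.2, 119.8]
orientation: [0.682, 3.065, -0.002]
ft_force: [-0.1, 0.4, 0.3]
width: 43.6
```

```bash
python3 go.py 601.75 23.4 106.6 151.4
```

```text
8.9167 [601.77  23.25 119.79] d [ 0.11  0.14 13.19] r [-0.0008  0.0021  0.0614] F [-0.09  0.42  0.31] M [-0.041 -0.018 -0.051] 43.55
```

Released cleanly. Raise and look.

Emit:
move_arm(
  deltas=[
    [0,0,-5,0,0,0],
    [0,0,-15,0,0,0],
    [0,0,-25,0,0,0],
    [0,0,-25,0,0,0],
    [0,0,-25,0,0,0],
  ],
)

```text
t: 9.33
ee_pos: [597.5, 23.3, 213.5]
orientation: [-0.68, -3.057, 0.007]
ft_force: [-0.5, -0.3, -0.7]
width: 77.0
```

Emit:
move_arm(
  deltas=[
    [0,0,-15,0,0,0],
    [0,0,0,0,0,0],
    [0,0,0,0,0,0],
  ],
)

```text
t: 9.58
ee_pos: [600.5, 23.5, 236.3]
orientation: [-0.682, -3.067, 0.003]
ft_force: [-0.4, -0.5, -0.3]
width: 87.9
```

```bash
python3 - <<'E'
from workcell import ctrl,eyes
from h import *
im=eyes.get_image("wrist"); cv2.imwrite("pics/wrist5.png",im["frame"][:,:,::-1])
w=xyz(im);z=w[...,2];d=np.hypot(w[...,0]-602,w[...,1]-23);t=(z>125)&(z<155)&(d<26)
print(t.sum(),np.median(z[t])); t&=abs(z-np.median(z[t]))<3; print(cv2.minAreaRect(w[t][:,:2].astype(np.float32)))
mk=(z>91.5)&(z<94.5)&(abs(d-37.5)<9); m=w[mk][:,:2]-[601.78,23.25]; c=np.array(cv2.minAreaRect(m.astype(np.float32))[0]); print(c,np.degrees(np.arctan2(c[1],c[0])))
o=ctrl.get_obs();print(o["t"],o["ee_pos"],o["ft_force"],o["width"])
E
```

```text
1169 144.87885983783076
((601.5966186523438, 23.730823516845703), (13.58306884765625, 41.671592712402344), 64.41181182861328)
[ 34.68517685 -20.62566757] -30.737988146681495
9.6333 [600.61825203  23.4753821  236.17768673] [-0.02352471  0.06630789 -0.25254511] 87.60209839570243
```

View pics/wrist5.png

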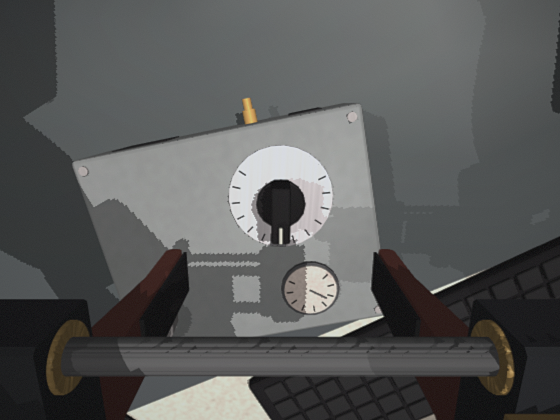

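```bash
python3 -c "
from workcell import ctrl
print(ctrl.close_job())"
```

```text
the job is handed in; nothing more can be done
None
```

I turned the regulator knob to the raised mark, pulled it out to its end stop, let go and handed the job in at about 9.6 s. No verdict was reported.

- **Turning and search:** I turned the knob clockwise to just short of the mark, then felt for the slot with about 10 N of upward pull. The key went in about 0.06–0.1 rad before the middle of the mark.
- **Pull:** I pulled the knob out until it reached the stop, 11.1 mm up. The wrist force at the stop was about 10 N at most.
- **Turning after the key went in:** I kept turning briefly after the key had already entered, which raised the turning moment to about 0.39 N m until I backed off. The force on the slot side at that moment was not measured and may have come near the 25 N limit.
- **Last checks:** The final picture shows the bar's top about 11 mm higher than at the start. The bar stands about 3° from the middle of the mark measured earlier, about 1.5 mm at the pointer tip.
    - The final picture's own reading of the mark gave −30.7° instead of −28.6°. The pointer hid part of the mark there, and even with that value the offset is about 2.5 mm, within the 7 mm allowed.
    - The gripper is open and clear of everything, with about zero force.
    - I did not measure the tin, tray, meter or screwdriver again. No contact with them showed up during the moves.

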